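# Show a wax melt in the tongs

## Task

A customer wants to smell the six-sided wax melt, and melts are never touched by hand: lift the brass tongs up off their hook, close their jaws on the six-sided melt and raise it off its board. Finish while still holding it: tongs squeezed in the gripper, the melt still between the jaws, at least 10 cm above the board and touched by nothing but the tongs; leave the other melts and everything else on the table where they are.

Things in the scene. Friction and masses are not known exactly. Their poses are not given: they have to be found in the camera images.
- tongs: 70 g brass spring tongs, 120 mm long, hanging tips down, the bow (U-shaped top, a strip 14 mm wide) over the hook. Origin: middle of the hinge line of the two arms, 12 mm below the bow's top, 108 mm above the tips. z points from tips to bow (up while hanging), y is the line along which the arms close, x lies along the hook's wire.
- tongs_grip (a point): Midway between the tongs' arms, at the height to grip them: 28 mm below the hinge line, 40 below the bow's top, 80 above the tips; axes as the tongs. Grip faces: ribbed straps 16 mm wide (x), 14 to 60 mm below the hinge line. At rest the arms splay: 37 mm wide over their outer faces here, 44 mm 20 mm lower (finger ends meet them first); 26.5 mm with arms parallel.
- tongs_tip (a point): Midway between the jaws at the very tips of the tongs, 80 mm below tongs_grip, same axes; does not move as the arms close. Each jaw is a flat plate 16 mm wide (x), 3 thick, 16 tall, up from the tips. Gap between jaws: 73 mm at rest, about 21 mm less for each 0.1 rad on both arm joints, 36 mm with arms parallel.
- tongs_bow (a point): Under side of the top of the tongs' bow, where it rests on the hook; 38 mm above tongs_grip.
- tongs_left (a joint): Closing angle (rad) of the tongs' arm on its +y side: 0 sprung open (splayed 0.18), 0.18 arms parallel with the jaws 36 mm apart, 0.35 shut. A spring opens it: 7 N at tongs_grip (4 N 20 mm lower) start it closing, 11 N hold it at 0.18. It springs open when let go, so fingers about 36 to 40 mm apart carry the tongs with the jaws still wide open.
- tongs_right (a joint): The same for the arm on the tongs' -y side.
- hook_stand: Fixed stand, dark round foot 100 mm across; origin: centre of its underside; the hook points along its own -x.
- hook_seat (a point): Top of the hook's 6 mm brass wire, about where the tongs hang, 168 mm above the table; axes as the stand. The wire rises 63 mm behind (+x of) this point, no higher than the hook, runs level to the front through the bow and between the arms, and turns up 28 mm in front of this point to a tip 9 mm higher than it.
- melt_board: Fixed pale wooden display board, 95 (x) by 200 (y) mm, 12 mm thick, no rim; origin: centre of its underside, on the table. Three cream wax melts lie on it in a row along its y, about 63 mm apart, in any order.
- melt_hex_center (a point): Centre of the six-sided wax melt, 11 mm above its underside; 36 mm across opposite flat sides, 42 mm across corners, 22 mm tall (25 mm with the raised pattern on top); its flat sides face along its own x axis and 60 and 120 degrees from it. About 25 g. It is the melt to be lifted.
- melt_round_center (a point): Centre of the round fluted wax melt, 11 mm above its underside; 39 mm across, 22 mm tall; stays where it lies.
- melt_square_center (a point): Centre of the square wax melt, 11 mm above its underside; 34 mm square, 22 mm tall; stays where it lies.
- wax_tin: Brass-coloured flat hinged tin, 61x88x22 mm, at the left; a bystander. Origin at the centre of its underside.
- tester_left: Open tester candle in glass, 67 mm wide, 74 mm tall, at the left; a bystander. Origin at the centre of its underside.
- jar_left: Lidded candle jar, 69 mm wide, 82 mm tall, at the left; a bystander. Origin at the centre of its underside.
- tester_right: Open tester candle in glass, 67 mm wide, 74 mm tall, at the right; a bystander. Origin at the centre of its underside.
- jar_right: Lidded candle jar, 69 mm wide, 82 mm tall, at the right; a bystander. Origin at the centre of its underside.
There are look-alikes about, which are no part of the job. Leave any black look-alike of the part that bears melt_hex_center alone.

How it is judged:
By the outcome, as a careful person would: the job done as asked, in the order asked, and still so for the second after the job is handed in, while the arm keeps its last pose, push and grip.
It also fails if it takes over 45 s, if anything falls off the work surface, if the arm or the gripper's body presses on something with over 40 N, if the wrist force passes 120 N, or if a joint passes its speed limit or range.

## Robot

A 6-joint arm with a two-finger parallel gripper is mounted at the origin on a cart in front of the work surface, level with it; the furniture and walls round the work are solid. World frame = base frame: x ahead of the robot, y to its left, z up, the work surface at z = 0. Lengths are in mm, angles in rad, forces in N, time in s.
With the tool pointing down it reaches from about 350 to 875 mm from the base axis. Payload 4.2 kg.
Tool frame: the origin (TCP) lies on the centre line of the jaws, within the pads' length; the fingertips stand 25 mm ahead of it and the grasp point (between the pads) lies 6 mm ahead of it; z points along the fingers, y is the direction in which the jaws open and shut (so a half turn about z gives the same grasp; the last joint's range is limited). The gripper opens to 85 mm and grips with 20 to 120 N. Pads are 22 mm wide; open, the fingers measure 114 mm over their backs; the gripper's body (76 mm by 85 mm) begins 54 mm behind the grasp point. The pads swing forward as they close: fully open they stand 13 mm farther back than shut.
Start: joints at [-1.006, 0.385, 0.008, 0, -1.194, -0.259], TCP at [188.176, -595.978, 256.312] pointing down, gripper open.
Joint ranges: [-3.14, 3.14], [-1.21, 2.06], [-1.07, 1.41], [-3.16, 2.05], [-2.99, -0.16], [-3.1, 3.1]. Speed limits (rad/s): [2.79, 2.79, 3.14, 3.14, 3.14, 3.14].

## Interface

Orientations are given as a unit quaternion [x, y, z, w].
In Python, from bench import arm gives the robot as it stands.
- The arm moves only by the tool drive_tool, never from a script. Its argument "plan" is a list of rows, each a list of 2 entries, a list of its own where there are three numbers: the shift along the tool's x, y, z in m, then the turn about the tool's z in degrees. A call has 1 to 12 rows; each row shifts and turns the commanded pose from where the row before left it, along the tool's axes as they then stand; what a row does not reach is not made up. A row lasts 1/8 s, in which the tool goes at most 62.5 mm and 10.7 degrees, less where a joint would pass 70% of its speed; a pose out of reach is approached as far as the arm can. A call with a gripper value outside its range is refused whole. "fingers" is the closure, from -1 (fully open) to 1 (shut), so that 0 is half open, set as the call begins (left out, the last holds). The fingers move at their own pace and stop on an object; the grip force is fixed at half the most. Time passes only in rows, so rows that do not move let the fingers close. It gives the time, the measured TCP pose, the force and the opening at its end, in the units of the state.
- arm.read_state(): the state, without advancing time (a new reading comes with each control period).
- arm.get_image(name): name is "side" or "top"; returns a dict with "image" (420x560x3 uint8, red, green, blue), "K" (3x3 intrinsics, pixels), "dist" ([k1, k2, p1, p2, k3] as OpenCV has them; the pictures are not rectified), "R" (3x3) and "t" (3): a world point X has camera coordinates R X + t. Camera axes: x right, y down, z forward; pixel columns grow to the right and rows downward; lengths in mm; the calibration is good to about 2 mm. A picture is of the moment at which its call begins. There is no depth.
- arm.job_done(): hands the job in, once; it reports no verdict.
The state is a dict: "clock": time; "joints": joint angles; "joint_vel": joint speeds; "joint_efforts": joint torques, N m; "position": TCP position; "ee_rot": TCP orientation; "contact_force": force on the tool from outside, world axes, zero at the start; "wrist_torque": the same for the moment, N m; "gripper_width": finger opening in mm.
Only numpy, scipy, OpenCV 4.12 (cv2) and the standard library are available. Lean on these libraries where they do the work, as an engineer would, in place of code of your own. Each camera call takes 0.05 s, during which the arm holds its last target.

## Working session

There is one attempt and no reset: what is moved stays moved. The work goes in short steps, Python scripts to look and compute and a tool call to move; the robot and the scene stay as the last step left them, time stands still between calls to the robot, and variables do not carry over. Pictures are saved under pics/ and viewed, and the job is handed in when it is done.

Besides the shell and the picture viewer there is one more tool, called after "Call:" by a JSON object that holds its "api" and its "payload". drive_tool: Moves the arm, as the interface text tells. Its arguments: {"type":"object","properties":{"plan":{"type":"array"},"fingers":{"type":"number"}},"required":["plan"]}

```bash
mkdir -p pics; ls; python3 - <<'E'
from bench import arm
import cv2,pickle
s=arm.read_state();print(s)
for n in("side","top"):
    d=arm.get_image(n);cv2.imwrite(f"pics/{n}0.png",d["image"][...,::-1]);pickle.dump(d,open(f"{n}0.pkl","wb"))
    print(n,d["K"],d["dist"],d["R"],d["t"])
E
```

```text
pics
{'clock': 0.0, 'joints': array([-1.00634392e+00,  3.85601186e-01,  6.60455793e-03, -5.14685382e-04,
       -1.19396234e+00, -2.58583459e-01]), 'joint_vel': array([ 0.00093867,  0.00050775, -0.00109788, -0.00257551, -0.00273236,
        0.00110042]), 'joint_efforts': array([-1.50440783e-04, -3.92291987e+01,  1.88409394e+01,  4.18609634e+00,
       -4.53576562e-03, -1.00616253e-05]), 'position': array([ 188.05771899, -595.48379583,  255.18391165]), 'ee_rot': array([-1.52245068e-01,  9.88342154e-01,  1.08671849e-03, -2.13313494e-04]), 'contact_force': array([-0.24404956,  0.21572678,  0.99986415]), 'wrist_torque': array([ 0.00506666,  0.04583204, -0.00349303]), 'gripper_width': 85.22992850426671}
side [[526.4555173    0.         285.38783493]
 [  0.         526.4555173  208.51522604]
 [  0.           0.           1.        ]] [-0.04326401  0.          0.          0.          0.        ] [[-0.83752434 -0.54612622  0.01729531]
 [-0.21768562  0.30446957 -0.927314  ]
 [ 0.5011646  -0.78041299 -0.3738845 ]] [358.25165706 311.47508348 925.6703651 ]
top [[546.75630657   0.         280.37645081]
 [  0.         546.75630657 206.11537257]
 [  0.           0.           1.        ]] [-0.02196925  0.          0.          0.          0.        ] [[-0.02351305 -0.99969158 -0.00799234]
 [-0.99099796  0.02436103 -0.1316419 ]
 [ 0.131796    0.00482509 -0.99126512]] [-236.04831892  632.57103123 1298.64679151]
```

View pics/side0.png

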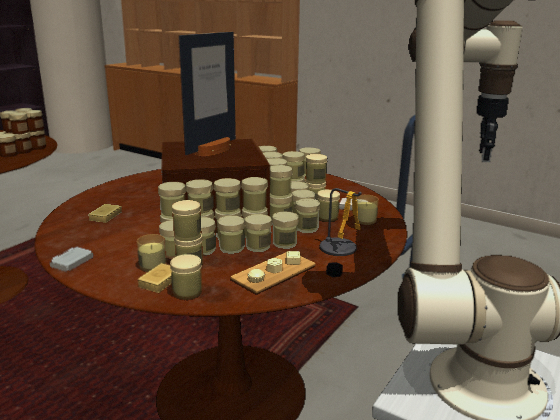

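View pics/top0.png

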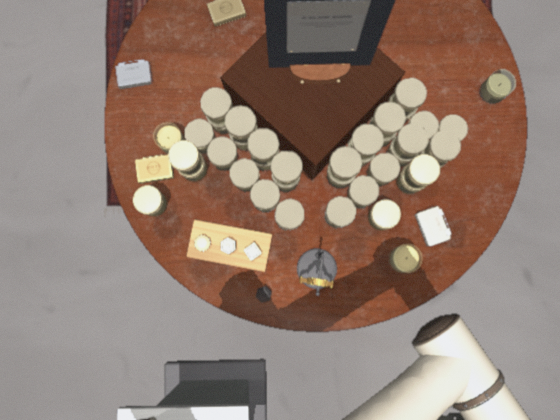

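Both views show the board with three melts (top view 188–270, 222–270), the hook stand with the brass tongs (top ~317,270) and a small black piece (top 264,294), which is the look-alike to leave alone. Next I'll enlarge these areas.

```bash
python3 - <<'E'
import cv2
t=cv2.imread("pics/top0.png");s=cv2.imread("pics/side0.png")
def c(im,x0,y0,w,h,k,n): cv2.imwrite(n,cv2.resize(im[y0:y0+h,x0:x0+w],None,fx=k,fy=k,interpolation=cv2.INTER_CUBIC))
c(t,180,210,100,60,8,"pics/t_board.png")
c(t,270,225,100,75,8,"pics/t_hook.png")
c(s,300,170,100,75*1+15,6,"pics/s_hook.png")
c(s,225,235,130,60,6,"pics/s_board.png")
E
```

```text
(no output)
```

View pics/t_board.png

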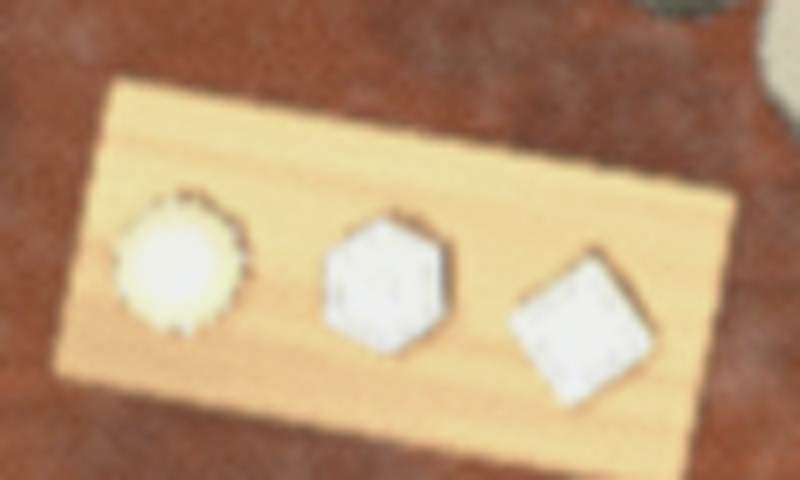

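View pics/t_hook.png

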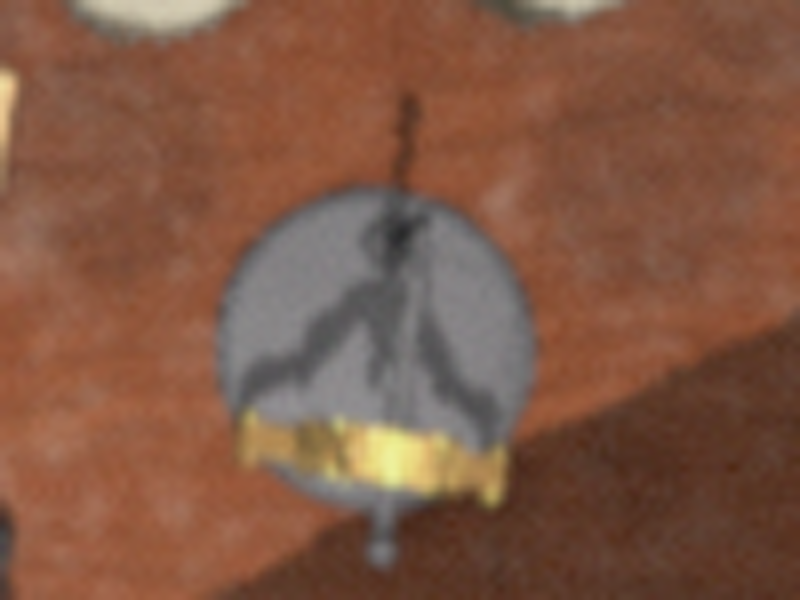

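View pics/s_hook.png

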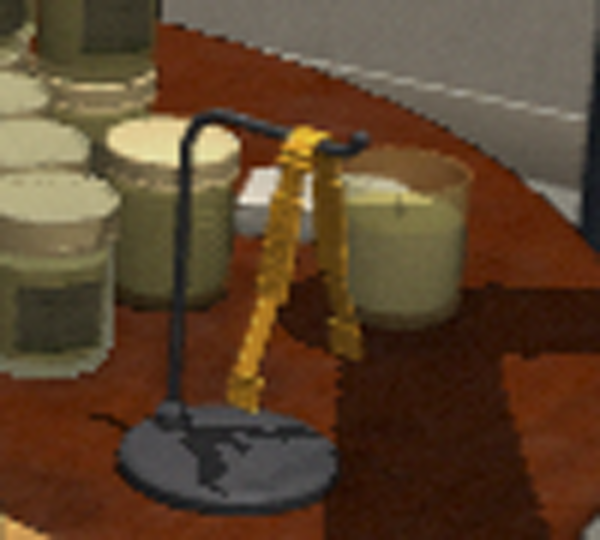

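View pics/s_board.png

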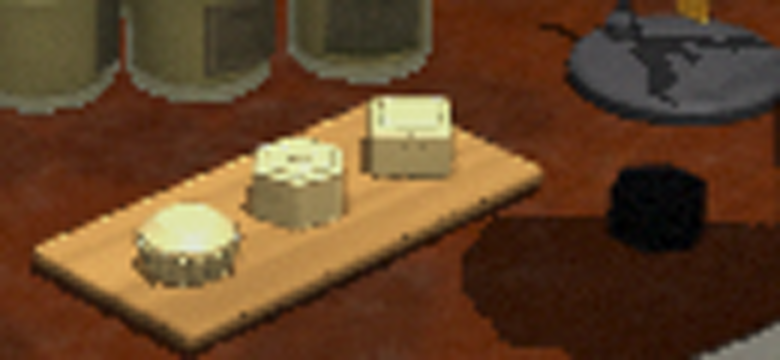

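The middle melt (top 228.2,245.6; side about 274,265) has six sides, so it is the target. The left one is fluted and round (203,243), the right one square (252.5,251.5), and the black hexagon at (264,294) is the look-alike to avoid. Next I'll turn pixels into positions.

```bash
cat > h.py <<'E'
import pickle,numpy as np,cv2
D={n:pickle.load(open(f"{n}0.pkl","rb")) for n in("side","top")}
def ray(n,p,d=None):
    d=d or D[n]; q=cv2.undistortPoints(np.array([[p]],float),d["K"],d["dist"])[0,0]
    R=np.array(d["R"]);t=np.array(d["t"]); return -R.T@t, R.T@np.array([q[0],q[1],1])
def atz(n,p,z,d=None):
    c,r=ray(n,p,d); return c+r*(z-c[2])/r[2]
def proj(n,X,d=None):
    d=d or D[n]; return cv2.projectPoints(np.array(X,float).reshape(-1,3),cv2.Rodrigues(np.array(d["R"]))[0],np.array(d["t"]),d["K"],d["dist"])[0][:,0]
E
python3 - <<'E'
from h import *
np.set_printoptions(precision=1,suppress=True)
T=lambda x,y,k=8,o=(180,210):(o[0]+(x+.5)/k-.5,o[1]+(y+.5)/k-.5)
bd=[atz("top",T(*p),12) for p in[(112,75),(738,193),(690,480+2),(55,375)]]
print("board",bd[0],bd[1],bd[3],np.degrees(np.arctan2(*(bd[0]-bd[1])[:2][::-1])),np.linalg.norm(bd[0]-bd[1]))
hx=[(386,214),(445,242),(447,318),(389,355),(328,322),(326,250)]
P=np.array([atz("top",T(*p),34) for p in hx]);c=P.mean(0);print("hex",P,c)
a=np.degrees(np.arctan2(*(P-c)[:,:2].T[::-1]));print("corner angs",a,a%60,np.linalg.norm(P-c,axis=1))
for nm,p in(("round",(182,263)),("square",(583,330))):print(nm,atz("top",T(*p),34))
S=lambda x,y:T(x,y,6,(225,235)); H=lambda x,y:T(x,y,8,(270,225)); SH=lambda x,y:T(x,y,6,(300,170))
print("hex side",atz("side",S(298,162),35),proj("side",c),S(298,162))
print("tipL",atz("top",H(248,438),58),"tipR",atz("top",H(494,478),58))
print("hook tip",atz("top",H(382,552),177)," foot c",atz("top",H(377,345),8), "bow",atz("top",H(390,455),170))
print("bow side",atz("side",SH(308,135),170),"hooktip side",atz("side",SH(362,142),177),"foot side",atz("side",SH(228,455),8))
print("side tips",atz("side",SH(243,405),50),atz("side",SH(348,355),50))
E
```

```text
board [603.6 -33.3  12. ] [ 561.9 -228.1   12. ] [510.5 -15.3  12. ] 77.93613199959117 199.2203154411988
hex [[ 556.3 -120.8   34. ]
 [ 547.3 -138.8   34. ]
 [ 524.1 -139.1   34. ]
 [ 513.2 -121.2   34. ]
 [ 523.7 -102.7   34. ]
 [ 545.7 -102.3   34. ]] [ 535.  -120.8   34. ]
corner angs [   0.   -55.7 -121.  -178.9  122.1   60.1] [ 0.   4.3 59.   1.1  2.1  0.1] [21.2 21.7 21.3 21.8 21.3 21.3]
round [542.7 -58.2  34. ]
square [ 519.4 -180.5   34. ]
hex side [ 534.7 -113.7   35. ] [[275.8 260.8]] (274.25, 261.5833333333333)
tipL [ 447.8 -295.1   58. ] tipR [ 434.3 -367.7   58. ]
hook tip [ 416.8 -326.9  177. ]  foot c [ 475.3 -337.2    8. ] bow [ 442.5 -330.3  170. ]
bow side [ 444.1 -325.   170. ] hooktip side [ 413.7 -313.1  177. ] foot side [ 475.8 -331.4    8. ]
side tips [ 455.1 -301.1   50. ] [ 441.  -375.9   50. ]
```

The hex centre is at about (535,−121) with its flat normals at 31/91/151°. The tongs are at about (442.5,−331) and their y axis points at about 80°. I'll move above the hook at the current height, then turn.

Call:
{"api": "drive_tool", "payload": {"plan": [[[-0.036,0.0195,0],0],[[-0.036,0.0195,0],0],[[-0.036,0.0195,0],0],[[-0.036,0.0195,0],0],[[-0.036,0.0195,0],0],[[-0.036,0.0195,0],0],[[-0.036,0.0195,0],0],[[-0.036,0.0195,0],0],[[-0.034,0.0195,0],0],[[0,0,0],9],[[0,0,0],9],[[0,0,0],9.5]], "fingers": -1}}

```text
clock: 1.6
position: [442.3, -331.3, 255.8]
ee_rot: [0.089, 0.996, 0.0, -0.0]
contact_force: [-0.3, 0.7, 0.7]
gripper_width: 85.3
```

```bash
cat > snap.py <<'E'
import sys
from bench import arm
import cv2,pickle,numpy as np
from scipy.spatial.transform import Rotation as Ro
np.set_printoptions(precision=2,suppress=True)
k=sys.argv[1]
for n in("side","top"):
    d=arm.get_image(n);cv2.imwrite(f"pics/{n}{k}.png",d["image"][...,::-1])
s=arm.read_state();R=Ro.from_quat(s["ee_rot"]).as_matrix()
print(s["clock"],s["position"],"\n",R,"yaw y",np.degrees(np.arctan2(R[1,1],R[0,1])),"F",s["contact_force"],"w",s["gripper_width"],"q",s["joints"])
E
python3 snap.py 1
python3 - <<'E'
import cv2
for n,b in(("side",(280,60,160,200)),("top",(220,190,200,140))):
    x,y,w,h=b;i=cv2.imread(f"pics/{n}1.png");k=3.5 if n=="top" else 3;cv2.imwrite(f"pics/{n}1c.png",cv2.resize(i[y:y+h,x:x+w],None,fx=k,fy=k,interpolation=cv2.INTER_CUBIC))
E
```

```text
1.7 [ 442.19 -331.46  255.83] 
 [[-0.98  0.17 -0.  ]
 [ 0.17  0.98  0.  ]
 [ 0.    0.   -1.  ]] yaw y 80.03349457139862 F [ 0.35 -0.25  0.41] w 85.60674196085222 q [-0.35  0.26 -0.17 -0.   -1.14 -1.39]
```

View pics/side1c.png

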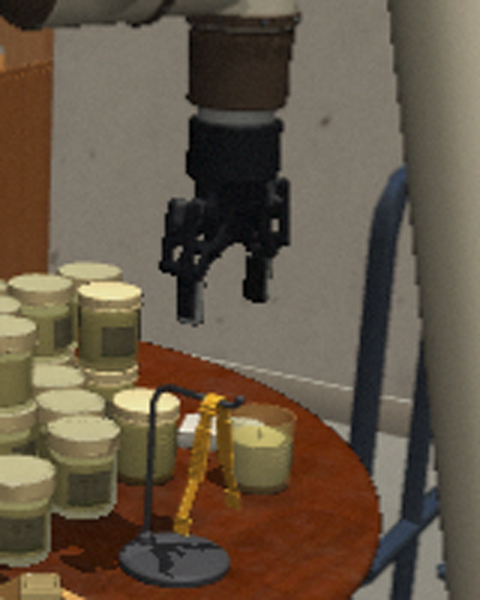

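View pics/top1c.png

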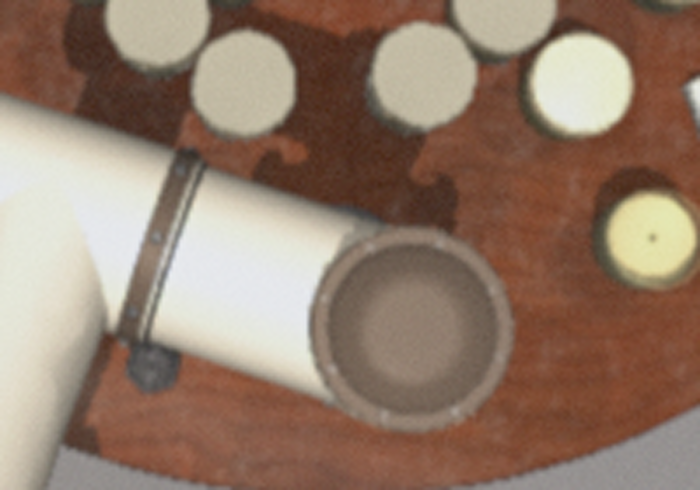

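The side view shows the open fingers above the tongs, with tips at crop (190,322) and (257,300). The top view is blocked by the wrist. I'll check the side calibration against the known TCP and against a model of the tongs.

```bash
python3 - <<'E'
from h import *
np.set_printoptions(precision=1,suppress=True)
p=np.array([442.2,-331.5,0]);y=np.array([np.cos(np.radians(80)),np.sin(np.radians(80)),0]);x=np.array([y[1],-y[0],0])
crop=lambda q:(np.array(q)-[280,60]+.5)*3-.5
for z in(230.8,243.8):
  print(z,crop(proj("side",[p+y*44+[0,0,z],p+y*56+[0,0,z],p-y*44+[0,0,z],p-y*56+[0,0,z]])))
b=np.array([442.5,-331,0])
print("bow top/jaw outer-tip+y,-y/hooktip",crop(proj("side",[b+[0,0,170],b+y*38+[0,0,50],b-y*38+[0,0,50],b-x*28+[0,0,174]])))
print("foot",crop(proj("side",[475.3,-337.2,8])))
E
python3 - <<'E'
import cv2
i=cv2.imread("pics/side1.png")[110:260,310:400];cv2.imwrite("pics/side1d.png",cv2.resize(i,None,fx=4,fy=4,interpolation=cv2.INTER_CUBIC))
E
```

```text
230.8 [[192.  338.6]
 [183.  341.8]
 [254.4 316.5]
 [262.5 313.6]]
243.8 [[192.9 323.4]
 [183.9 326.5]
 [255.5 301.9]
 [263.6 299.1]]
bow top/jaw outer-tip+y,-y/hooktip [[218.6 395.7]
 [183.4 536.9]
 [235.2 511.4]
 [246.  399.4]]
foot [[177.3 555.1]]
```

View pics/side1d.png

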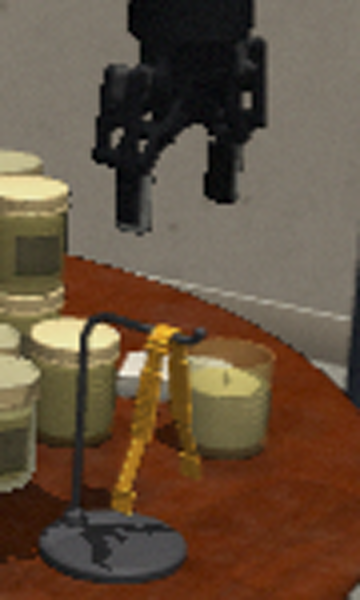

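Against the known gripper position, the tongs sit about 1 px off my prediction, which is roughly +1 mm in x and y. The gripper itself projects within about a pixel. I'll descend around the tongs with the fingers open.

Call:
{"api": "drive_tool", "payload": {"plan": [[[-0.001,0.001,0.02],0],[[0,0,0.02],0],[[0,0,0.02],0],[[0,0,0.02],0],[[0,0,0.02],0],[[0,0,0.02],0],[[0,0,0],0]]}}

```text
clock: 2.58
position: [442.4, -330.4, 134.7]
ee_rot: [0.086, 0.996, 0.001, -0.002]
contact_force: [-0.2, 0.1, -0.1]
gripper_width: 85.7
```

```bash
python3 snap.py 2
python3 - <<'E'
import cv2
i=cv2.imread("pics/side2.png")[110:260,290:410];cv2.imwrite("pics/side2d.png",cv2.resize(i,None,fx=4,fy=4,interpolation=cv2.INTER_CUBIC))
E
```

```text
2.675 [ 443.83 -331.09  136.71] 
 [[-0.99  0.17  0.  ]
 [ 0.17  0.99 -0.  ]
 [-0.   -0.   -1.  ]] yaw y 80.11221513139947 F [-0.31 -0.02  0.14] w 85.21875551594279 q [-0.35  0.38 -0.33  0.   -0.86 -1.4 ]
```

View pics/side2d.png

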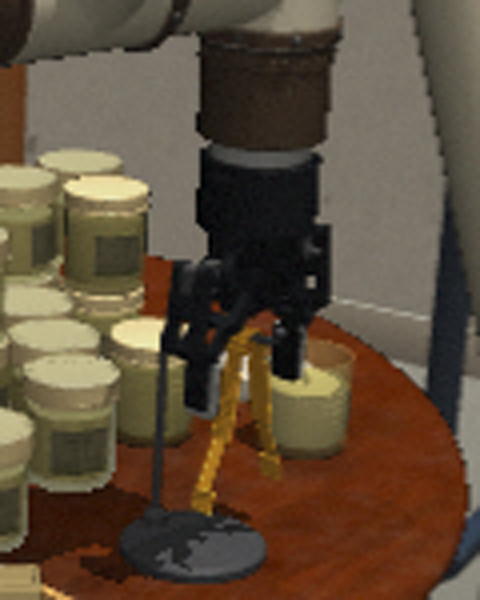

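The fingers straddle the tongs on either side (crop 202,400 and 290,370), well clear of the hook. I'll close them part-way to about 37 mm.

Call:
{"api": "drive_tool", "payload": {"plan": [[[0,0,0],0],[[0,0,0],0],[[0,0,0],0],[[0,0,0],0],[[0,0,0],0],[[0,0,0],0],[[0,0,0],0],[[0,0,0],0]], "fingers": 0.13}}

```text
clock: 3.68
position: [444.0, -331.1, 136.9]
ee_rot: [0.087, 0.996, -0.0, 0.001]
contact_force: [-0.6, -0.9, 5.1]
gripper_width: 37.3
```

```bash
python3 snap.py 3
python3 - <<'E'
import cv2
i=cv2.imread("pics/side3.png")[140:260,310:390];cv2.imwrite("pics/side3d.png",cv2.resize(i,None,fx=5,fy=5,interpolation=cv2.INTER_CUBIC))
E
```

```text
3.775 [ 444.   -331.12  136.91] 
 [[-0.98  0.17  0.  ]
 [ 0.17  0.98 -0.  ]
 [-0.   -0.   -1.  ]] yaw y 80.03964738219291 F [0.16 0.42 4.94] w 37.22764289404349 q [-0.35  0.38 -0.33  0.   -0.86 -1.4 ]
```

View pics/side3d.png

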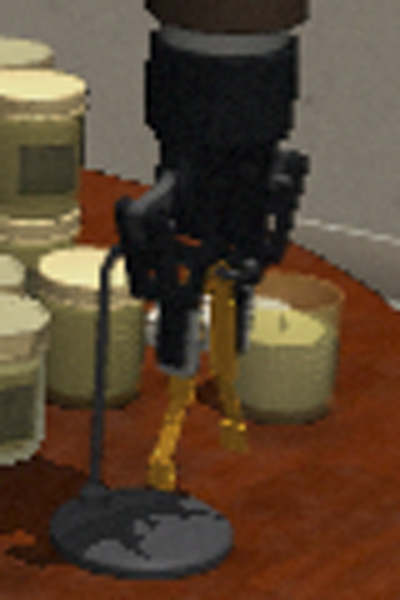

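The fingers hold the arms at 37 mm and the jaws are still wide open. I'll lift straight up so the tips clear the hook.

Call:
{"api": "drive_tool", "payload": {"plan": [[[0,0,-0.005],0],[[0,0,-0.01],0],[[0,0,-0.015],0],[[0,0,-0.015],0],[[0,0,-0.015],0],[[0,0,-0.015],0],[[0,0,-0.015],0],[[0,0,-0.015],0],[[0,0,-0.015],0],[[0,0,-0.015],0],[[0,0,-0.015],0],[[0,0,-0.01],0]]}}

```text
clock: 5.28
position: [443.7, -331.0, 297.5]
ee_rot: [0.087, 0.996, -0.0, 0.0]
contact_force: [-0.9, 0.1, 0.2]
gripper_width: 36.9
```

```bash
python3 snap.py 4
python3 - <<'E'
import cv2
i=cv2.imread("pics/side4.png")[80:260,300:400];cv2.imwrite("pics/side4d.png",cv2.resize(i,None,fx=3.3,fy=3.3,interpolation=cv2.INTER_CUBIC))
E
```

```text
5.375 [ 444.03 -331.13  297.73] 
 [[-0.98  0.17  0.  ]
 [ 0.17  0.98 -0.  ]
 [-0.   -0.   -1.  ]] yaw y 80.02808362436188 F [-0.3  -0.34 -0.29] w 37.06793913594834 q [-0.35  0.24 -0.1   0.   -1.23 -1.4 ]
```

View pics/side4d.png

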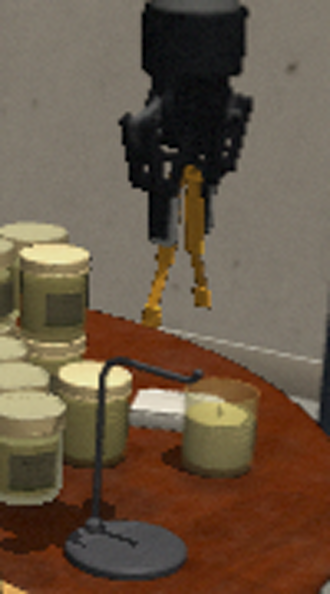

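The tongs are off the hook and hanging between the fingers (tips at crop 152,325 and 203,305). I'll carry them over the hex melt and turn 49° so the jaws face flats away from the neighbouring melts.

Call:
{"api": "drive_tool", "payload": {"plan": [[[-0.008,0.032,0],0],[[-0.008,0.032,0],0],[[-0.008,0.032,0],0],[[-0.008,0.032,0],0],[[-0.008,0.032,0],0],[[-0.007,0.032,0],0],[[-0.007,0.032,0],0],[[0,0,0],9.8],[[0,0,0],9.8],[[0,0,0],9.8],[[0,0,0],9.8],[[0,0,0],9.8]]}}

```text
clock: 6.88
position: [535.2, -119.5, 295.5]
ee_rot: [0.495, 0.869, -0.0, -0.001]
contact_force: [-0.8, 0.5, -0.3]
gripper_width: 37.6
```

```bash
python3 snap.py 5
python3 - <<'E'
import cv2
i=cv2.imread("pics/side5.png")[140:300,220:360];cv2.imwrite("pics/side5d.png",cv2.resize(i,None,fx=3.7,fy=3.7,interpolation=cv2.INTER_CUBIC))
i=cv2.imread("pics/top5.png")[190:310,160:320];cv2.imwrite("pics/top5d.png",cv2.resize(i,None,fx=4,fy=4,interpolation=cv2.INTER_CUBIC))
E
```

```text
6.975 [ 535.27 -119.57  295.6 ] 
 [[-0.52  0.86 -0.  ]
 [ 0.86  0.52  0.  ]
 [ 0.   -0.   -1.  ]] yaw y 31.028884517474253 F [-0.59 -1.32  0.03] w 37.539381292560186 q [ 0.08  0.23 -0.12 -0.   -1.23 -2.68]
```

View pics/side5d.png

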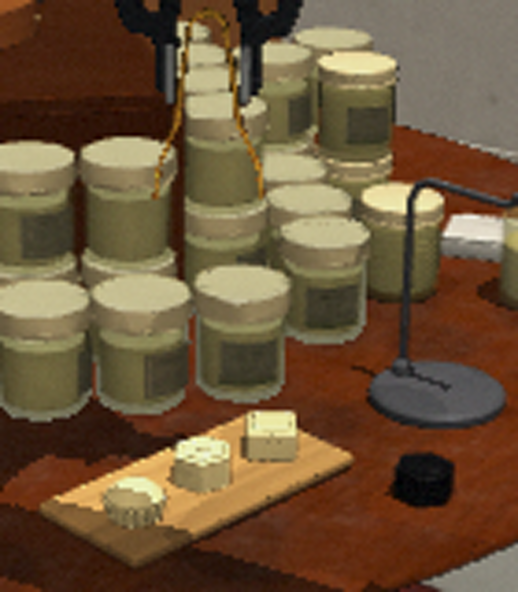

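View pics/top5d.png

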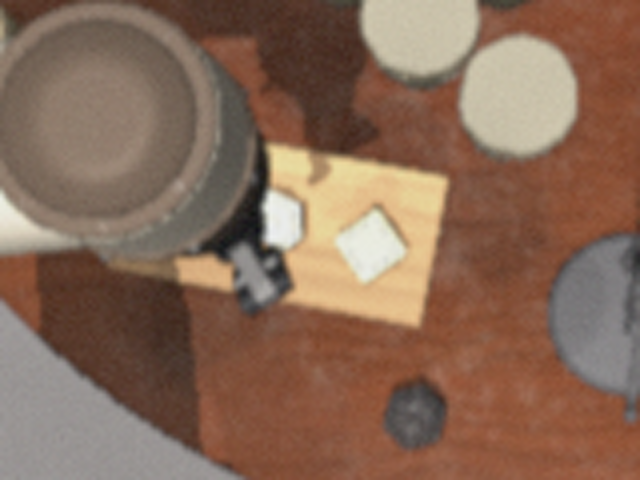

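The tongs hang straight and open in the side view, seen edge-on, with the bow at crop (210,15) and tips at (155,197) and (262,195). I'll compare their midpoint with the prediction and with the hex at (202,463).

```bash
python3 - <<'E'
from h import *
np.set_printoptions(precision=1,suppress=True)
U=lambda x,y:((220+(x+.5)/3.7-.5),(140+(y+.5)/3.7-.5))
p=np.array([535.3,-119.6,0]);y=np.array([np.cos(np.radians(31)),np.sin(np.radians(31)),0])
print("obs tips",U(155,198),U(262,196))
for z in(204,209.6,214):
  print(z,proj("side",[p+y*32+[0,0,z],p-y*32+[0,0,z]]))
print("bow obs",U(210,11),proj("side",p+[0,0,329.6]))
print("hex pred",proj("side",[[535,-120.8,34],[536,-119.5,34]]),"obs",U(202,446))
E
```

```text
obs tips (261.52702702702703, 193.14864864864865) (290.44594594594594, 192.6081081081081)
204 [[262.3 194.8]
 [290.1 195.6]]
209.6 [[262.3 192.5]
 [290.1 193.3]]
214 [[262.3 190.7]
 [290.2 191.5]]
bow obs (276.3918918918919, 142.6081081081081) [[276.8 142. ]]
hex pred [[275.8 260.8]
 [275.1 260.9]] obs (274.22972972972974, 260.1756756756757)
```

```bash
python3 - <<'E'
import cv2
i=cv2.imread("pics/side5.png")[130:205,250:305];cv2.imwrite("pics/side5e.png",cv2.resize(i,None,fx=8,fy=8,interpolation=cv2.INTER_CUBIC))
i=cv2.imread("pics/side5.png")[245:300,225:320];cv2.imwrite("pics/side5f.png",cv2.resize(i,None,fx=8,fy=8,interpolation=cv2.INTER_CUBIC))
E
```

```text
(no output)
```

View pics/side5e.png

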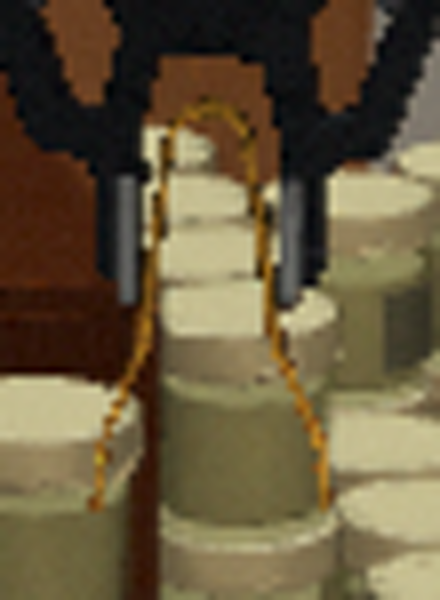

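View pics/side5f.png

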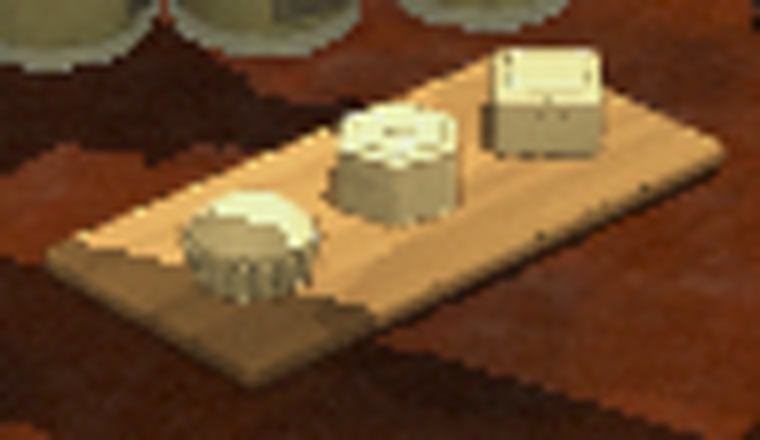

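The tongs tip height matches TCP−86 mm and the gap is about 60 mm. The melt lies about 1 mm further along tool +y. I'll descend to just above the melts and check.

Call:
{"api": "drive_tool", "payload": {"plan": [[[0,0.001,0.015],0],[[0,0,0.018],0],[[0,0,0.02],0],[[0,0,0.02],0],[[0,0,0.02],0],[[0,0,0.02],0],[[0,0,0.02],0],[[0,0,0.02],0],[[0,0,0],0],[[0,0,0],0]]}}

```text
clock: 8.22
position: [536.7, -119.2, 143.5]
ee_rot: [0.492, 0.871, -0.0, 0.0]
contact_force: [0.3, -0.3, -0.5]
gripper_width: 37.2
```

```bash
python3 snap.py 6
python3 - <<'E'
import cv2
i=cv2.imread("pics/side6.png")[200:295,225:325];cv2.imwrite("pics/side6d.png",cv2.resize(i,None,fx=6,fy=6,interpolation=cv2.INTER_CUBIC))
i=cv2.imread("pics/top6.png")[200:290,170:290];cv2.imwrite("pics/top6d.png",cv2.resize(i,None,fx=5,fy=5,interpolation=cv2.INTER_CUBIC))
E
```

```text
8.325 [ 536.96 -119.1   144.1 ] 
 [[-0.52  0.86  0.  ]
 [ 0.86  0.52 -0.  ]
 [-0.    0.   -1.  ]] yaw y 31.059134780405476 F [ 0.11 -0.23 -0.64] w 36.978892853614646 q [ 0.08  0.37 -0.33  0.   -0.87 -2.68]
```

View pics/side6d.png

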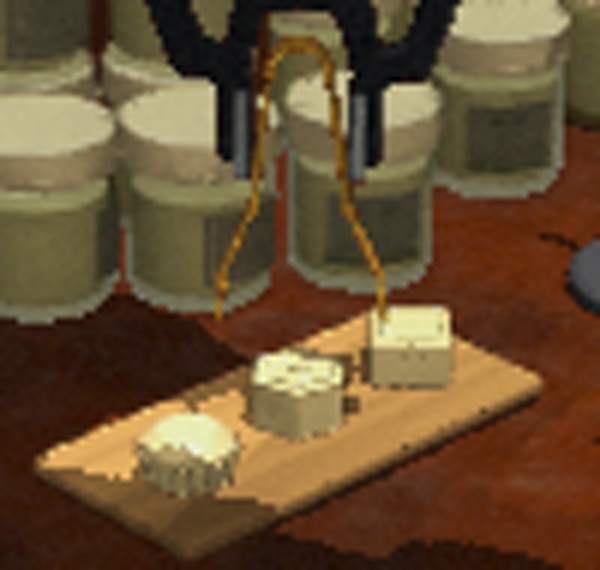

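View pics/top6d.png

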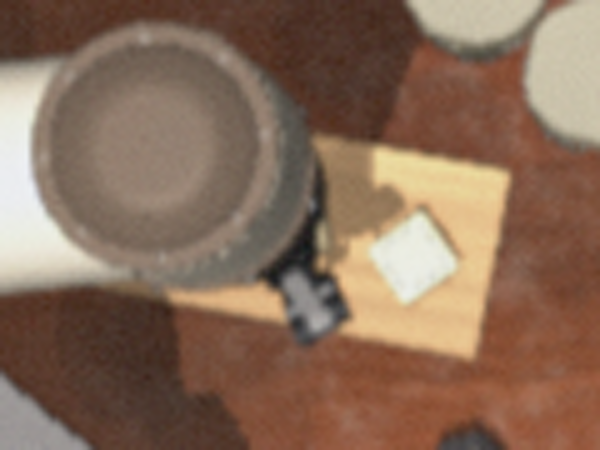

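```bash
python3 - <<'E'
from h import *
np.set_printoptions(precision=1,suppress=True)
for c in([535,-120.8],[536.9,-119.1]):
  c=np.array(c+[0.])
  f=lambda a,z:c+[21*np.cos(np.radians(a)),21*np.sin(np.radians(a)),z]
  print(c,(proj("side",[f(121,12),f(121,34),f(61,12),f(181,12),f(1,34),f(-59,34)])-[225,245]+.5)*8-.5)
print((proj("side",[[510.5,-15.3,12],[603.6,-33.3,12],[561.9,-228.1,12]])-[225,245]+.5)*8-.5)
E
```

```text
[ 535.  -120.8    0. ] [[405.3 227.5]
 [406.  162.6]
 [347.2 208.6]
 [467.2 212.6]
 [352.2 111.9]
 [413.5  98.1]]
[ 536.9 -119.1    0. ] [[396.9 228. ]
 [397.6 163.1]
 [338.9 209.1]
 [458.9 213.1]
 [343.9 112.4]
 [405.3  98.6]]
[[271.7 364.6]
 [ 52.7 246.2]
 [524.5  42.7]]
```

The position agrees with the side view to about 1 mm. I'll lower the jaws around the hex, with tips about 5 mm above the board.

Call:
{"api": "drive_tool", "payload": {"plan": [[[0,0,0.008],0],[[0,0,0.01],0],[[0,0,0.01],0],[[0,0,0.008],0],[[0,0,0.005],0],[[0,0,0],0],[[0,0,0],0]]}}

```text
clock: 9.2
position: [536.7, -119.1, 102.6]
ee_rot: [0.492, 0.87, 0.0, 0.0]
contact_force: [0.5, -0.3, -0.6]
gripper_width: 37.5
```

```bash
python3 snap.py 7
python3 - <<'E'
import cv2
i=cv2.imread("pics/side7.png")[220:295,225:325];cv2.imwrite("pics/side7d.png",cv2.resize(i,None,fx=7,fy=7,interpolation=cv2.INTER_CUBIC))
E
```

```text
9.3 [ 536.68 -119.11  102.7 ] 
 [[-0.52  0.86  0.  ]
 [ 0.86  0.52 -0.  ]
 [-0.    0.   -1.  ]] yaw y 31.026139184358943 F [ 0.24 -0.19 -0.99] w 37.175636957157565 q [ 0.08  0.42 -0.37  0.   -0.78 -2.68]
```

View pics/side7d.png

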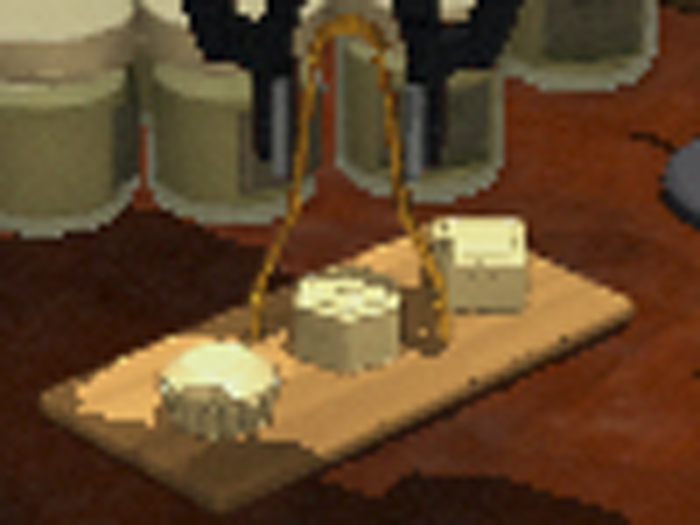

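The jaws (x 255 and 443) stand evenly either side of the hex (292–402) and clear of its neighbours. Closing now.

Call:
{"api": "drive_tool", "payload": {"plan": [[[0,0,0],0],[[0,0,0],0],[[0,0,0],0],[[0,0,0],0],[[0,0,0],0],[[0,0,0],0],[[0,0,0],0],[[0,0,0],0]], "fingers": 0.6}}

```text
clock: 10.3
position: [536.8, -119.1, 102.7]
ee_rot: [0.492, 0.871, 0.0, 0.0]
contact_force: [-0.2, -0.6, 4.6]
gripper_width: 25.1
```

```bash
python3 snap.py 8
python3 - <<'E'
import cv2
i=cv2.imread("pics/side8.png")[220:295,225:325];cv2.imwrite("pics/side8d.png",cv2.resize(i,None,fx=7,fy=7,interpolation=cv2.INTER_CUBIC))
E
```

```text
10.4 [ 536.81 -119.14  102.76] 
 [[-0.52  0.86  0.  ]
 [ 0.86  0.52 -0.  ]
 [-0.    0.   -1.  ]] yaw y 31.032756031516044 F [-0.42 -0.32  4.2 ] w 25.065132333532667 q [ 0.08  0.42 -0.37  0.   -0.78 -2.68]
```

View pics/side8d.png

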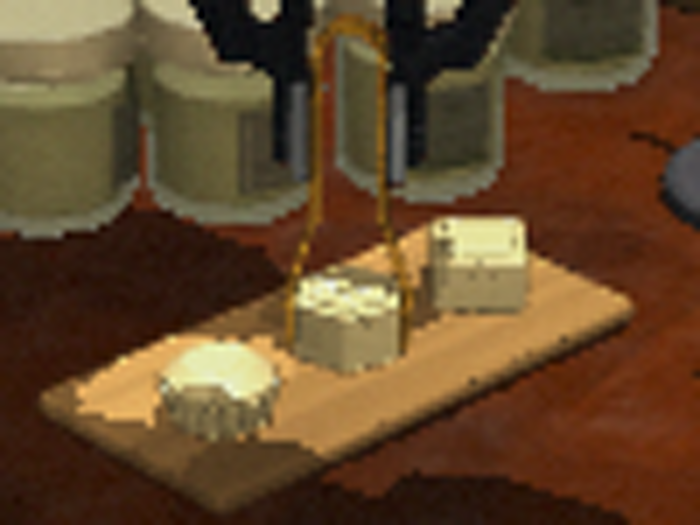

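The fingers stalled at 25.1 mm with the jaws against the hex flats (x 292 and 405). Now lifting.

Call:
{"api": "drive_tool", "payload": {"plan": [[[0,0,-0.004],0],[[0,0,-0.006],0],[[0,0,-0.01],0],[[0,0,-0.015],0],[[0,0,-0.018],0],[[0,0,-0.02],0],[[0,0,-0.02],0],[[0,0,-0.02],0],[[0,0,-0.02],0],[[0,0,-0.012],0],[[0,0,-0.005],0],[[0,0,0],0]]}}

```text
clock: 11.9
position: [536.2, -119.1, 252.3]
ee_rot: [0.492, 0.87, 0.0, -0.0]
contact_force: [0.4, -0.3, -0.8]
gripper_width: 25.7
```

```bash
python3 snap.py 9
python3 - <<'E'
import cv2
i=cv2.imread("pics/side9.png")[140:300,220:360];cv2.imwrite("pics/side9d.png",cv2.resize(i,None,fx=3.7,fy=3.7,interpolation=cv2.INTER_CUBIC))
i=cv2.imread("pics/side9.png")[145:225,245:310];cv2.imwrite("pics/side9e.png",cv2.resize(i,None,fx=7,fy=7,interpolation=cv2.INTER_CUBIC))
E
```

```text
12.0 [ 536.   -119.07  251.55] 
 [[-0.52  0.86 -0.  ]
 [ 0.86  0.52  0.  ]
 [ 0.   -0.   -1.  ]] yaw y 31.011559704879865 F [-0.64  0.57 -1.45] w 25.465997001009832 q [ 0.08  0.26 -0.19 -0.   -1.13 -2.68]
```

View pics/side9d.png

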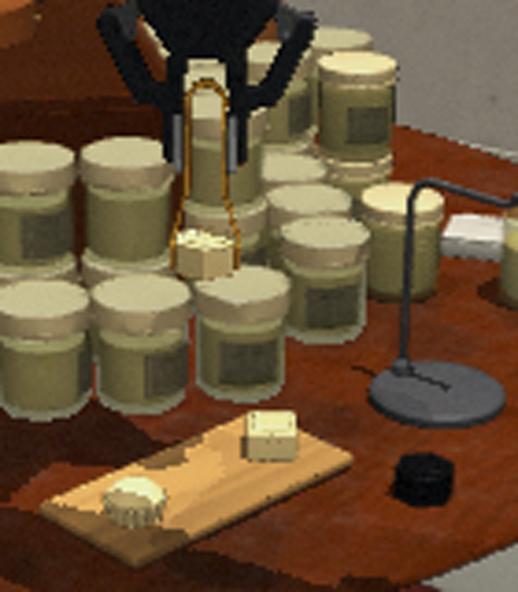

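View pics/side9e.png

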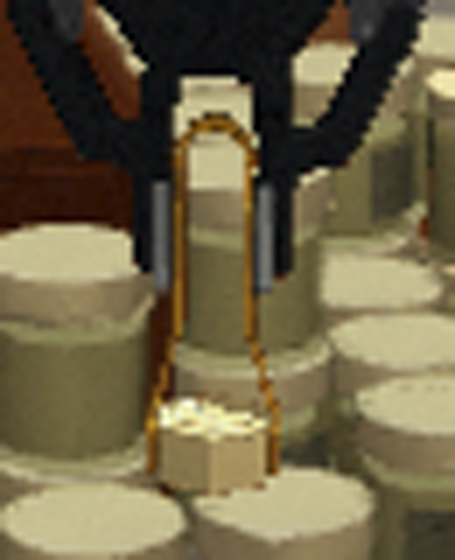

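View pics/top9.png

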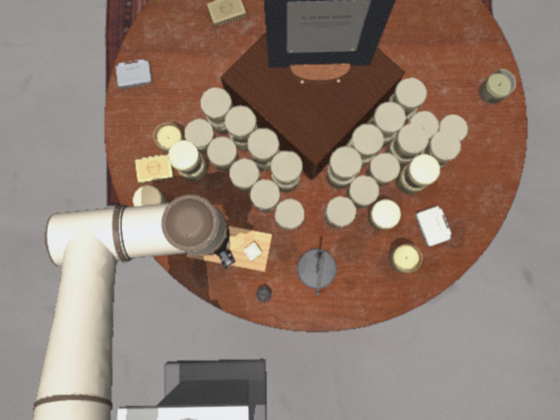

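The hex is up between the jaws, about 15 cm above the board. The other two melts, the black look-alike and the hook stand are where they were. I'll hold still briefly, recheck, then hand in.

Call:
{"api": "drive_tool", "payload": {"plan": [[[0,0,0],0],[[0,0,0],0],[[0,0,0],0],[[0,0,0],0],[[0,0,0],0],[[0,0,0],0]]}}

```text
clock: 12.75
position: [536.4, -119.1, 252.4]
ee_rot: [0.492, 0.87, 0.0, 0.0]
contact_force: [-0.1, -0.1, -0.7]
gripper_width: 24.8
```

```bash
python3 snap.py 10; python3 - <<'E'
import cv2,numpy as np
a=cv2.imread("pics/side9.png");b=cv2.imread("pics/side10.png")
print("mean diff in tongs+melt crop",np.abs(a[145:225,245:310].astype(int)-b[145:225,245:310]).mean())
from bench import arm
print(arm.job_done())
E
```

```text
12.85 [ 536.42 -119.07  252.33] 
 [[-0.52  0.86  0.  ]
 [ 0.86  0.52  0.  ]
 [ 0.    0.   -1.  ]] yaw y 31.02295940905577 F [ 1.    0.23 -1.32] w 25.23044697932428 q [ 0.08  0.26 -0.19 -0.   -1.13 -2.68]
mean diff in tongs+melt crop 2.674358974358974
the job is handed in; nothing more can be done
None
```

The job is done and handed in at about 12.9 s. I lifted the brass tongs straight up off the hook, lowered the open jaws around the six-sided melt, squeezed them on two of its flats and raised it about 15 cm above the board.

**Last checks:**
- **Hold:** The side view showed the melt between the jaws, touching nothing else. The fingers were steady at about 25 mm, and the tongs and melt stayed in place over a further 0.85 s hold.
- **Everything else:** The round and square melts, the black look-alike and the hook stand looked unmoved. At the end the wrist hid part of the board, including the round melt, from the top camera, so I judged that melt from the side view alone.
- **Disagreement:** Positions read from the two cameras differed by several millimetres in places. I corrected by about 1 mm using the gripper's known position, and the grasp was centred.
- **Force:** The tool reading rose to about 5 N as the fingers closed on the hanging tongs, and again when the jaws closed on the melt. It returned to about 1 N after each lift.

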